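# Hold a round flask down in the sprung ring of a touch mixer

### The job

Get the touch mixer ready after the drive and start the amber flask on it: first slide the orange transport lock on its deck all the way to the end stop on the green-dot side, which frees the sprung head. Then take the amber round flask by its neck off its cork ring, set it upright in the mixer's rubber ring and press it straight down until the sprung head is on its bottom stop, pressing through the flask only and without ramming the glass. Finish while still gripping the flask and holding it pressed down - do not let go - and leave the clear flask and the other things on the bench where they stand.

Things in the scene. Friction and masses are not known exactly. Their poses are not given: they have to be found in the camera images.
- mixer: touch mixer, fixed: white housing 166 x 130 mm (x, y) on a dark base 178 x 140 mm, steel deck 75 mm above the bench. Origin: centre of its underside; its front (dial and rocker switch) faces its -x, z is up. Turned up to 0.35 rad either way. At the front of the deck is the orange transport lock, at the rear the sprung head.
- lock_slide (a joint): travel of the transport lock along the mixer's +y, in m: 0 = locked (red-dot end), 0.030 = end stop, free (green-dot end). Starts at 0 to 0.006, stays where it is left, takes about 2.5 N to move. While locked, a steel block on it stands under a lug of the head, so that the head cannot go down.
- lock_grip (a point): middle of the lock's orange upright grip, moves with the lock: 10 mm thick along the mixer's y (the way it slides), 22 mm along the mixer's x, reaching from the deck to 108 mm above the bench; this point is 97 mm above the bench. At least 40 mm free on both sides along y; the head's lug begins 18 mm behind its centre (+x).
- head (a joint): how far the sprung head is pressed down, in m: 0 = up (as it starts), 0.014 = bottom stop. Springs: about 4 N to start moving, 13 N at the bottom stop.
- ring_center (a point): centre of the black rubber ring on the sprung head, which moves with the head; 120 mm above the bench while the head is up. The ring lies level, its bar is 8 mm thick, its centre line has 28 mm radius (48 mm clear inside, 64 mm outside). A flask seated in it upright has its origin about 9 mm below this point.
- amber_flask: stoppered round flask of dark amber glass, blue stopper, 0.11 to 0.21 kg. Origin: lowest point of the bulb, z up along the neck. Bulb 64 mm diameter, centre 32 mm above the origin; neck 24 mm diameter from 62 to 98 mm above the origin (grip at about 86 mm); lip 30 mm diameter to 106, stopper 25 mm to 116 mm. Starts upright on a cork ring, origin 12.5 mm above the bench.
- clear_flask: the same flask in clear glass with a white stopper, on a cork ring of its own; a bystander. The two flasks may stand in either place.
- cork_a: loose cork ring that carries the amber flask: 84 mm outside diameter, 36 mm hole, 24 mm high, origin at the centre of its underside
- cork_b: the same cork ring under the clear flask
- timer: bystander: grey lab timer 58 x 62 x 21 mm in front of the flasks, origin at the centre of its underside
- dish: bystander: covered petri dish with pink medium, standing alone in front, 91 mm across, 17 mm high, origin at the centre of its underside
- small_jar: bystander: small glass jar with a white lid, 47 mm diameter, 43 mm high, origin at the centre of its underside
- slide_box: bystander: small white and blue box of slides in front on the right, 34 x 82 x 26 mm, origin at the centre of its underside
Not all that is in view belongs to the job. Leave any pink or yellow look-alike of the amber_flask alone.

How it is judged:
By the outcome, as a careful person would: the job done as asked, in the order asked, and still so for the second after the job is handed in, while the arm keeps its last pose, push and grip.
It also fails if it takes over 64 s, if anything falls off the work surface, if the arm or the gripper's body presses on something with over 40 N, if the wrist force passes 120 N, or if a joint passes its speed limit or range.

### The arm

A 6-joint arm with a two-finger parallel gripper is mounted at the origin on a cart in front of the work surface, level with it; the furniture and walls round the work are solid. World frame = base frame: x ahead of the robot, y to its left, z up, the work surface at z = 0. Lengths are in m, angles in rad, forces in N, time in s.
With the tool pointing down it reaches from about 0.35 to 0.85 m from the base axis. Payload 8.1 kg.
Tool frame: the origin (TCP) lies midway between the tips of the shut fingers; the grasp point (between the pads) lies robot.grip_depth behind it (robot.grip_depth is the distance from the TCP to the grasp point, in m); z points along the fingers, y is the line along which they close (so a half turn about z gives the same grasp; the last joint's range is limited). The gripper opens to 93 mm and grips with 3 to 60 N. Pads are 15 mm wide; open, the fingers measure 128 mm over their backs; the gripper's body (75 mm by 188 mm) begins 65 mm behind the grasp point.
Start: joints at [1.159, 0.13, 1.488, -0, 1.523, -0.085], TCP at [0.193, 0.568, 0.219] pointing down, gripper open.
Joint ranges: [-2.96, 2.96], [-0.89, 2.26], [0.02, 2.5], [-1.34, 4.48], [0, 2.73], [-2.66, 2.66]. Speed limits (rad/s): [2.39, 2.39, 2.79, 3.14, 3.14, 3.14].

### API

Orientations are given as a rotation vector (axis times angle).
In Python, from plant import robot gives the robot as it stands.
- The arm moves only by the tool carry_out, never from a script. Its argument "rows" is a list of rows, each a list of 6 numbers: the shift along the tool's x, y, z in m, then the turn, a rotation vector about the tool's x, y, z in degrees. A call has 1 to 12 rows; each row is the pose to reach, as a shift and turn from the pose commanded when the call began, along the tool's axes at that moment; what a row does not reach only later rows make up. A row lasts 1/8 s, in which the tool goes at most 62.5 mm and 10.7 degrees, less where a joint would pass 70% of its speed; a pose out of reach is approached as far as the arm can. A call with a gripper value outside its range is refused whole. "jaw" is the closure in counts, from 0 (fully open) to 255 (shut), set as the call begins (left out, the last holds). The fingers move at their own pace and stop on an object; "force" is the grip in N (left out, the last holds). Time passes only in rows, so rows that repeat a pose let the fingers close. It gives the time, the measured TCP pose, the force, the opening and the grip force at its end, in the units of the state.
- robot.read_state(): the state, without advancing time (a new reading comes with each control period).
- robot.read_camera(name): name is "scene" or "side" or "wrist"; returns the picture (420x560x3 uint8, red, green, blue); there is no depth.
- robot.camera_model(name): a dict with "fx", "fy", "cx", "cy" (pixels), "R" (3x3) and "t" (3): a world point X has camera coordinates R X + t; the wrist camera has in their place "mount" (4x4, takes a point from camera to tool coordinates, whose origin is the TCP and whose axes are the flange's). Camera axes: x right, y down, z forward; pixel columns grow to the right and rows downward; lengths in m; the calibration is good to about 2 mm. A picture is of the moment at which its call begins: read the wrist's pose just before it. camera_model takes no time and is no camera call.
- robot.close_job(): hands the job in; it is judged then, once.
Trained networks look in the newest picture that a camera, given by its name, has taken for a name from the list of things; names that differ only in an ending like _2 or _b are one class to them, and where a whole thing is asked for, a point or a joint stands for the part that bears it (a point fixed in the world has none). Each returns a list of dicts, best first, with "conf" (0 to 1); they miss things now and then, are a little off and sometimes report something else, mostly with a low value. They report only what shows in the picture. A call takes as long as a camera call. They do not tell look-alikes from the thing itself.
- robot.outline_of(camera, target): "pixels" (420x560 bool, what is visible of it) and "pixel" ([column, row] in pixels, amid what is visible of it).
The state is a dict: "t": time; "q": joint angles; "dq": joint speeds; "joint_torque": joint torques, N m; "tool_pos": TCP position; "orientation": TCP orientation; "force": force on the tool from outside, world axes, zero at the start; "wrist_torque": the same for the moment, N m; "opening": finger opening in m; "gripper_force": force on a finger pad.
Only numpy, scipy, OpenCV 4.12 (cv2) and the standard library are available. Lean on these libraries where they do the work, as an engineer would, in place of code of your own. Each camera call takes 0.05 s, during which the arm holds its last target. There are 200 camera calls.

## Working session

There is one attempt and no reset: what is moved stays moved. The work goes in short steps, Python scripts to look and compute and a tool call to move; the robot and the scene stay as the last step left them, time stands still between calls to the robot, and variables do not carry over. Pictures are saved under pics/ and viewed, at most 10 in all, crops included, and the job is handed in when it is done.

Besides the shell and the picture viewer there is one more tool, called after "Call:" by a JSON object that holds its "op" and its "data", one argument or row to a line. carry_out: Moves the arm, as the interface text tells. Its arguments: {"type":"object","properties":{"rows":{"type":"array"},"jaw":{"type":"number"},"force":{"type":"number"}},"required":["rows"]}

```bash
mkdir -p pics; cat > h.py <<'E'
import numpy as np, cv2
from plant import robot
from scipy.spatial.transform import Rotation as Ro
def ray(cam,px,st=None):
    m=robot.camera_model(cam)
    d=np.array([(px[0]-m['cx'])/m['fx'],(px[1]-m['cy'])/m['fy'],1.])
    if cam=='wrist':
        st=st or robot.read_state(); R=Ro.from_rotvec(st['orientation']).as_matrix(); M=np.array(m['mount'])
        o=R@M[:3,3]+st['tool_pos']; d=R@M[:3,:3]@d
    else:
        R=np.array(m['R']); o=-R.T@np.array(m['t']); d=R.T@d
    return o,d/np.linalg.norm(d)
def atz(cam,px,z,st=None):
    o,d=ray(cam,px,st); return o+d*(z-o[2])/d[2]
def tri(rs):
    A=sum(np.eye(3)-np.outer(d,d) for o,d in rs); b=sum((np.eye(3)-np.outer(d,d))@o for o,d in rs)
    X=np.linalg.solve(A,b); return X,[np.linalg.norm((np.eye(3)-np.outer(d,d))@(X-o)) for o,d in rs]
def proj(cam,X,st=None):
    m=robot.camera_model(cam)
    if cam=='wrist':
        R=Ro.from_rotvec(st['orientation']).as_matrix(); M=np.array(m['mount']); c=M[:3,:3].T@(R.T@(np.array(X)-st['tool_pos'])-M[:3,3])
    else: c=np.array(m['R'])@X+np.array(m['t'])
    return np.array([c[0]/c[2]*m['fx']+m['cx'],c[1]/c[2]*m['fy']+m['cy']])
def save(cam,name):
    im=robot.read_camera(cam); cv2.imwrite('pics/'+name,im[:,:,::-1]); return im
E
python3 - <<'E'
from h import *
st=robot.read_state(); print({k:np.round(v,3) for k,v in st.items()}, robot.grip_depth)
ims=[save(c,c+'0.png') for c in('scene','side')]
for c in('scene','side'):
    print(c,np.round(-np.array(robot.camera_model(c)['R']).T@robot.camera_model(c)['t'],3))
    for t in('mixer','lock_grip','ring_center','amber_flask','clear_flask','cork_a','timer','dish','small_jar','slide_box'):
        for r in robot.outline_of(c,t):
            ys,xs=np.nonzero(r['pixels']); print(t,round(r['conf'],2),np.round(r['pixel']),xs.min(),xs.max(),ys.min(),ys.max())
print(np.round(robot.camera_model('wrist')['mount'],3))
E
```

```text
{'t': np.float64(0.0), 'q': array([ 1.159,  0.131,  1.489, -0.   ,  1.523, -0.085]), 'dq': array([-0.001,  0.002, -0.   , -0.   ,  0.   , -0.   ]), 'joint_torque': array([-3.0000e-03, -5.5982e+01, -4.9178e+01,  7.6000e-02,  3.5000e-02,
       -0.0000e+00]), 'tool_pos': array([0.192, 0.568, 0.218]), 'orientation': array([-5.110e-01, -3.099e+00,  3.000e-03]), 'force': array([-0.353, -0.516,  0.334]), 'wrist_torque': array([ 0.023, -0.008, -0.024]), 'gripper_force': np.float64(0.0), 'opening': np.float64(0.093)} 0.0188
scene [-0.328 -0.509  0.637]
mixer 0.71 [237. 206.] 206 265 176 232
mixer 0.46 [232. 194.] 229 238 195 206
lock_grip 0.74 [236. 205.] 205 266 176 232
ring_center 0.54 [236. 186.] 227 248 177 196
amber_flask 0.96 [277. 224.] 265 285 201 236
amber_flask 0.96 [276. 261.] 264 288 235 277
amber_flask 0.62 [309. 236.] 295 317 213 253
clear_flask 0.31 [233. 199.] 229 238 195 205
cork_a 0.76 [377. 264.] 360 391 254 273
cork_a 0.52 [305. 253.] 291 320 246 262
timer 0.71 [318. 279.] 306 332 270 290
small_jar 0.54 [315. 211.] 304 318 205 222
small_jar 0.47 [239. 186.] 226 250 175 19
[... 206 characters left out ...]
k 0.79 [223. 241.] 214 237 214 255
amber_flask 0.58 [270. 239.] 257 280 213 254
amber_flask 0.56 [280. 222.] 274 291 200 237
clear_flask 0.84 [293. 275.] 283 309 244 291
cork_a 0.79 [271. 256.] 253 285 248 264
cork_a 0.77 [297. 296.] 278 314 283 303
cork_a 0.26 [298. 188.] 280 306 179 192
timer 0.65 [233. 274.] 221 247 263 280
dish 0.65 [230. 196.] 220 245 190 202
dish 0.57 [272. 239.] 257 280 213 254
small_jar 0.63 [332. 238.] 324 335 229 247
small_jar 0.43 [295. 272.] 283 310 244 291
small_jar 0.2 [295. 296.] 278 313 283 303
slide_box 0.57 [225. 314.] 208 240 300 331
[[ 0.001 -0.96  -0.279  0.077]
 [ 1.     0.001 -0.     0.001]
 [ 0.001 -0.279  0.96  -0.165]
 [ 0.     0.     0.     1.   ]]
```

View pics/scene0.png

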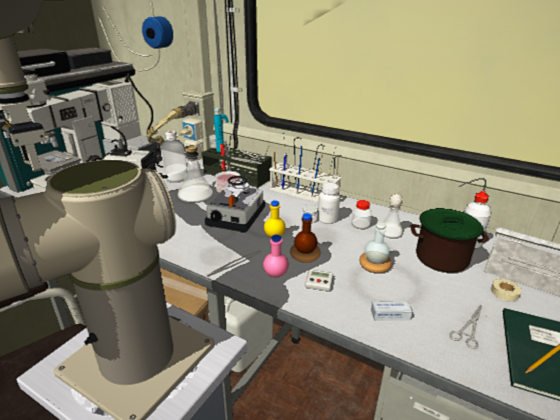

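View pics/side0.png

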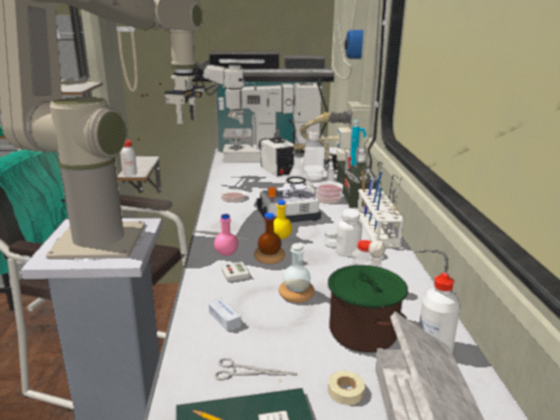

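The amber flask is at (306,238) in the scene view and (270,240) in the side view. It is the dark brown one with a blue stopper, on a cork ring. The look-alikes are yellow (scene 275,222; side 283,222) and pink (scene 276,258; side 226,238), both without cork. The clear flask is at (377,250). The mixer is at (235,205) in the scene view, with the orange lock at (231,200).

```bash
python3 - <<'E'
from h import *
for n,a,b in (('amberbulb',(306,241),(270,243)),('amberstop',(308,217),(269.5,218)),('yellow',(274.5,229),(283,229)),('pink',(276,265),(226.5,244)),('clear',(376,250),(297,277)),('ring',(237,186),(295.5,184)),('lock',(231.5,200),(271,192))):
    X,e=tri([ray('scene',a),ray('side',b)]); print(n,np.round(X,3),np.round(e,4))
print(atz('side',(232,197),.01),atz('scene',(319,282),.015),atz('side',(234,271),.015))
a=cv2.imread('pics/scene0.png')[165:285,195:335];b=cv2.imread('pics/side0.png')[165:285,200:340]
cv2.imwrite('pics/crop.png',np.hstack([cv2.resize(i,(400,343),interpolation=2) for i in(a,b)]))
E
```

```text
amberbulb [ 0.484 -0.123  0.045] [0.0005 0.0005]
amberstop [ 0.483 -0.126  0.119] [0.0022 0.0022]
yellow [0.525 0.002 0.024] [0.0024 0.0024]
pink [ 0.368 -0.098  0.03 ] [0.0004 0.0004]
clear [ 0.539 -0.3    0.046] [0.0011 0.0011]
ring [0.575 0.169 0.102] [0.0026 0.0026]
lock [0.497 0.133 0.093] [0.0011 0.0011]
[0.36831552 0.30824573 0.01      ] [ 0.38044951 -0.21289834  0.015     ] [ 0.39148946 -0.21559988  0.015     ]
```

View pics/crop.png

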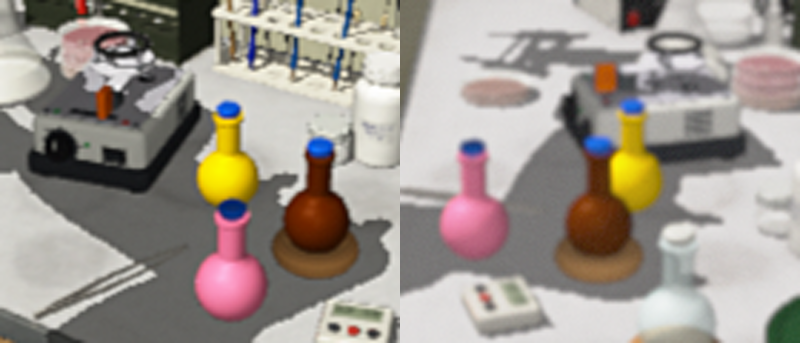

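The enlarged crop confirms it: the brown flask with the blue stopper on the cork ring, standing at about (0.484,-0.125). I'm moving the wrist camera over the mixer.

Call:
{"op": "carry_out", "data": {
  "rows": [
    [-0.01,-0.008,-0.01,0,0,0],
    [-0.04,-0.03,-0.02,0,0,0],
    [-0.08,-0.06,-0.03,0,0,0],
    [-0.13,-0.09,-0.03,0,0,0],
    [-0.18,-0.125,-0.03,0,0,0],
    [-0.23,-0.16,-0.03,0,0,0],
    [-0.28,-0.2,-0.03,0,0,0],
    [-0.33,-0.235,-0.03,0,0,0],
    [-0.375,-0.27,-0.03,0,0,0],
    [-0.41,-0.295,-0.03,0,0,0],
    [-0.43,-0.306,-0.03,0,0,0],
    [-0.43,-0.306,-0.03,0,0,0]
  ],
  "jaw": 125,
  "force": 8
}}

```text
t: 2.6
tool_pos: [0.5023, 0.1385, 0.2493]
orientation: [0.516, 3.098, -0.0]
force: [-0.1, 0.0, -0.1]
opening: 0.0473
gripper_force: 0.0
```

```bash
python3 - <<'E'
from h import *
st=robot.read_state(); print(np.round(st['tool_pos'],4),np.round(st['orientation'],3),st['opening'],st['t'])
save('wrist','w1.png')
for t in('mixer','lock_grip','ring_center'):
    for r in robot.outline_of('wrist',t):
        ys,xs=np.nonzero(r['pixels']); print(t,round(r['conf'],2),np.round(r['pixel']),xs.min(),xs.max(),ys.min(),ys.max())
E
```

```text
[0.5023 0.1385 0.2493] [ 0.516  3.098 -0.   ] 0.047322479700162644 2.6
mixer 0.96 [310. 213.] 227 404 121 310
lock_grip 0.62 [281. 200.] 268 302 180 215
ring_center 0.78 [320. 246.] 280 370 209 295
```

View pics/w1.png

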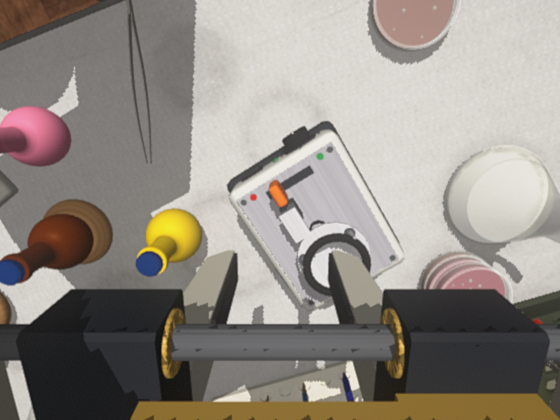

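The wrist view shows the lock's orange grip at (278,194), red dot at (253,198), green dot at (319,157), and the ring centre near (335,263). Amber flask at the left, (62,240).

```bash
python3 - <<'E'
from h import *
st=robot.read_state()
im=cv2.imread('pics/w1.png'); hsv=cv2.cvtColor(im,40)
o=cv2.inRange(hsv,(3,150,120),(18,255,255)); o[:,:230]=0;o[:,330:]=0;o[:170]=0;o[230:]=0
ys,xs=np.nonzero(o); print('orange',xs.min(),xs.max(),ys.min(),ys.max(),len(xs),cv2.minAreaRect(np.c_[xs,ys].astype(np.float32)))
r=[atz('wrist',p,.075,st) for p in((253,198),(319,157))]; d=r[1]-r[0]; print('red/green',np.round(r,4),'yaw',np.arctan2(-d[0],d[1]))
slot=[atz('wrist',p,.075,st) for p in((268,200),(311,170))]
c=[atz('wrist',p,.075,st) for p in((232,188),(332,130),(403,256),(308,308))]; print(np.round(c,3))
for i in range(4):
    e=c[(i+1)%4]-c[i]; print(np.linalg.norm(e).round(3),np.degrees(np.arctan2(e[1],e[0])).round(1))
# dots precise
for n,lo,hi in(('red',(0,120,120),(3,255,255)),('green',(45,60,60),(85,255,255))):
    m=cv2.inRange(hsv,lo,hi); k,_,s,ce=cv2.connectedComponentsWithStats(m); print(n,[(s[i][4],ce[i].round(1)) for i in range(1,k) if s[i][4]>6 and 220<ce[i][0]<420][:6])
b=im[110:320,215:415]; cv2.imwrite('pics/w1c.png',cv2.resize(b,(571,600),interpolation=2))
# ring via side view for the triangulation
X,e=tri([ray('wrist',(335,263),st),ray('scene',(237,186)),ray('side',(295.5,184))]);print(X,e)
X,e=tri([ray('wrist',(277,192),st),ray('scene',(231.5,200)),ray('side',(271.5,192))]);print(X,e)
E
```

```text
orange 269 286 181 206 289 ((277.8382263183594, 193.60296630859375), (25.846721649169922, 12.578225135803223), 57.528804779052734)
red/green [[0.4982 0.1118 0.075 ]
 [0.48   0.1871 0.075 ]] yaw 0.23676479964896674
[[0.482 0.095 0.075]
 [0.459 0.206 0.075]
 [0.609 0.241 0.075]
 [0.636 0.127 0.075]]
0.113 101.4
0.153 13.1
0.118 -76.5
0.157 -168.5
red [(np.int32(27), array([252.9, 196.9]))]
green [(np.int32(38), array([319.8, 156. ])), (np.int32(12), array([275.2, 159.2]))]
[0.57691286 0.17019846 0.10233058] [np.float64(0.0028458055368969608), np.float64(0.0036099375572466665), np.float64(0.0024802730267493955)]
[0.49836638 0.13670977 0.09138393] [np.float64(0.0023207640122494613), np.float64(0.0024062071503984004), np.float64(0.0005639325213106896)]
```

View pics/w1c.png

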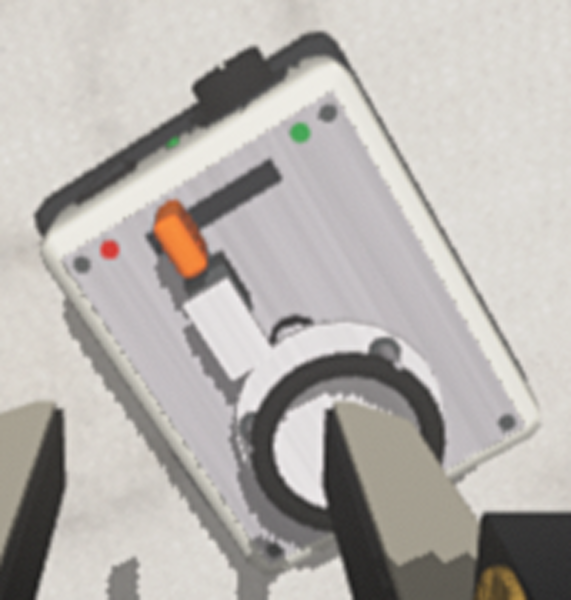

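```bash
python3 - <<'E'
from h import *
st=robot.read_state()
im=cv2.imread('pics/w1.png'); hsv=cv2.cvtColor(im,40)
o=cv2.inRange(hsv,(3,150,225),(18,255,255)); o[:,:230]=0;o[:,330:]=0;o[:170]=0;o[230:]=0
ys,xs=np.nonzero(o); print(len(xs),xs.mean(),ys.mean()); L=atz('wrist',(xs.mean(),ys.mean()),.108,st); print('lock',L)
Rg=atz('wrist',(336.5,264.4),.122,st); print('ring',Rg)
y=.222; ex=np.array([np.cos(y),np.sin(y)]); ey=np.array([-ex[1],ex[0]])
print('ring-lock in mixer',(Rg-L)[:2]@ex,(Rg-L)[:2]@ey)
R=Ro.from_rotvec(st['orientation']).as_matrix()
print('tool y yaw',np.degrees(np.arctan2(-R[0,1],R[1,1])), 'lock shift tool', R.T@(np.r_[L[:2],.083]-st['tool_pos']))
# lock on deck base check: red dot, green dot mid
r=[atz('wrist',p,.075,st) for p in((252.9,196.9),(319.8,156))]; print([ ((q-L)[:2]@ex,(q-L)[:2]@ey) for q in r])
for c,p in(('scene',L),('side',L),('scene',Rg),('side',Rg)): print(c,proj(c,p))
E
```

```text
167 277.874251497006 195.1556886227545
lock [0.49614086 0.13956368 0.108     ]
ring [0.57232226 0.17085684 0.122     ]
ring-lock in mixer 0.08120199993327877 0.013751496615093409
tool y yaw -18.67488736971248 lock shift tool [ 0.00424716 -0.00304106  0.16599153]
[(np.float64(-0.005139100644327433), np.float64(-0.02695571572197956)), (np.float64(-0.0057058311311451995), np.float64(0.051065756401362475))]
scene [229.29230206 195.48394475]
side [270.7875438  186.46062092]
scene [235.71629062 179.6134521 ]
side [294.56970364 178.73047328]
```

Everything agrees (ring at about z 0.12, lock 81 mm ahead of it, mixer turned about +12.7°). I'll turn the jaws along the mixer's y and go down over the lock grip.

Call:
{"op": "carry_out", "data": {
  "rows": [
    [0,0,0.005,0,0,-5],
    [0.001,0,0.02,0,0,-13],
    [0.002,-0.001,0.04,0,0,-21],
    [0.003,-0.002,0.06,0,0,-28],
    [0.004,-0.003,0.08,0,0,-31.4],
    [0.004,-0.003,0.1,0,0,-31.4],
    [0.004,-0.003,0.12,0,0,-31.4],
    [0.004,-0.003,0.135,0,0,-31.4],
    [0.004,-0.003,0.148,0,0,-31.4],
    [0.004,-0.003,0.158,0,0,-31.4],
    [0.004,-0.003,0.165,0,0,-31.4],
    [0.004,-0.003,0.165,0,0,-31.4]
  ]
}}

```text
t: 4.3
tool_pos: [0.4966, 0.1388, 0.0832]
orientation: [0.347, -3.122, 0.0]
force: [-0.5, 1.2, 0.6]
opening: 0.0476
gripper_force: 0.0
```

Call:
{"op": "carry_out", "data": {
  "rows": [
    [0,0,0,0,0,0],
    [0,0,0,0,0,0],
    [0,0,0,0,0,0],
    [0,0,0,0,0,0],
    [0,0,0,0,0,0],
    [0,0,0,0,0,0]
  ],
  "jaw": 255,
  "force": 8
}}

```text
t: 5.05
tool_pos: [0.4971, 0.1386, 0.0839]
orientation: [-0.347, 3.122, -0.001]
force: [-0.3, -2.0, 2.4]
opening: 0.0101
gripper_force: 8.0
```

The grip is 10.1 mm thick as specified, so the lock is held. I'm sliding it along +y to the stop.

Call:
{"op": "carry_out", "data": {
  "rows": [
    [0,0.002,0,0,0,0],
    [0,0.006,0,0,0,0],
    [0,0.011,0,0,0,0],
    [0,0.016,0,0,0,0],
    [0,0.021,0,0,0,0],
    [0,0.025,0,0,0,0],
    [0,0.028,0,0,0,0],
    [0,0.03,0,0,0,0],
    [0,0.032,0,0,0,0],
    [0,0.034,0,0,0,0],
    [0,0.034,0,0,0,0],
    [0,0.034,0,0,0,0]
  ]
}}

```text
t: 6.55
tool_pos: [0.49, 0.1696, 0.0839]
orientation: [-0.346, 3.122, -0.007]
force: [0.3, -14.8, 5.3]
opening: 0.0233
gripper_force: 8.0
```

Call:
{"op": "carry_out", "data": {
  "rows": [
    [0,-0.003,0,0,0,0],
    [0,-0.006,0,0,0,0],
    [0,-0.006,0,0,0,0],
    [0,-0.006,0,0,0,0]
  ],
  "jaw": 125
}}

```text
t: 7.05
tool_pos: [0.4905, 0.1665, 0.0835]
orientation: [0.347, -3.122, -0.0]
force: [-0.0, 0.9, -0.1]
opening: 0.0473
gripper_force: 0.0
```

Call:
{"op": "carry_out", "data": {
  "rows": [
    [0,0,-0.005,0,0,0],
    [0,0,-0.02,0,0,0],
    [0,0,-0.05,0,0,0],
    [0,0,-0.09,0,0,0],
    [0,0,-0.13,0,0,0],
    [0,0,-0.155,0,0,0],
    [0,0,-0.165,0,0,0],
    [0,0,-0.165,0,0,0]
  ]
}}

```text
t: 8.05
tool_pos: [0.491, 0.1663, 0.2494]
orientation: [-0.347, 3.121, 0.0]
force: [-0.1, 1.0, -0.4]
opening: 0.0476
gripper_force: 0.0
```

```bash
python3 - <<'E'
from h import *
st=robot.read_state(); print(np.round(st['tool_pos'],4),np.round(st['orientation'],3),st['t'])
save('wrist','w2.png')
im=cv2.imread('pics/w2.png'); hsv=cv2.cvtColor(im,40)
o=cv2.inRange(hsv,(3,150,225),(18,255,255))
k,_,s,ce=cv2.connectedComponentsWithStats(o)
for i in range(1,k):
    if s[i][4]>60: print(s[i],ce[i],atz('wrist',ce[i],.108,st))
E
```

```text
[0.491  0.1663 0.2494] [-0.347  3.121  0.   ] 8.05
[276 188   8  21 162] [279.46296296 198.11728395] [0.4908305  0.16406188 0.108     ]
```

View pics/w2.png

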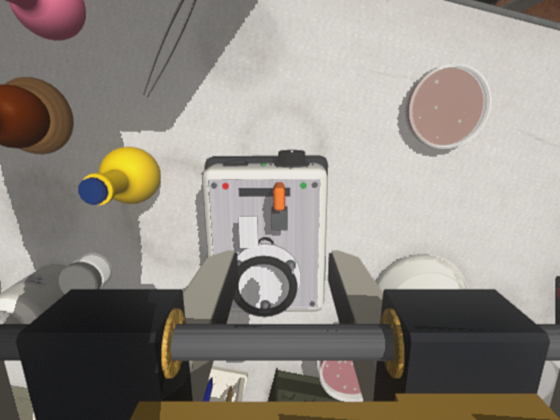

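The lock is now at (280,198) beside the green dot (303,185). It moved 25 mm and the steel block is clear of the white lug at (248,232). The push had risen to about 15 N against something rigid, which is the end stop. I'm moving over the amber flask for a close look.

Call:
{"op": "carry_out", "data": {
  "rows": [
    [0.004,-0.015,0,0,0,0],
    [0.012,-0.05,0,0,0,0],
    [0.024,-0.095,0,0,0,0],
    [0.036,-0.145,0,0,0,0],
    [0.048,-0.195,0,0,0,0],
    [0.06,-0.24,0,0,0,0],
    [0.068,-0.27,0,0,0,0],
    [0.071,-0.283,0,0,0,0],
    [0.071,-0.283,0,0,0,0]
  ]
}}

```text
t: 9.22
tool_pos: [0.483, -0.126, 0.2479]
orientation: [0.344, -3.122, -0.001]
force: [-0.2, 0.1, -0.8]
opening: 0.0474
gripper_force: 0.0
```

```bash
python3 - <<'E'
from h import *
st=robot.read_state(); print(np.round(st['tool_pos'],4),np.round(st['orientation'],3),st['t'])
save('wrist','w3.png')
R=Ro.from_rotvec(st['orientation']).as_matrix()
im=cv2.imread('pics/w3.png'); hsv=cv2.cvtColor(im,40)
k,_,s,ce=cv2.connectedComponentsWithStats(cv2.inRange(hsv,(105,130,60),(125,255,255)))
for i in range(1,k):
    if s[i][4]>60:
        X=atz('wrist',ce[i],.1285,st); print(s[i],ce[i].round(1),X.round(4),(R.T@(X-st['tool_pos'])).round(4))
for r in robot.outline_of('wrist','amber_flask'): print(r['conf'],r['pixel'])
E
```

```text
[ 0.483  -0.126   0.2479] [ 3.440e-01 -3.122e+00 -1.000e-03] 9.225
[334  59  28  30 645] [347.5  73.6] [ 0.3695 -0.0993  0.1285] [0.1049 0.0506 0.1196]
[274 191  27  27 565] [286.6 204.1] [ 0.481  -0.122   0.1285] [0.001  0.0042 0.1194]
[389 254  25  23 458] [401.  264.9] [ 0.5136 -0.0092  0.1285] [-0.0554  0.1072  0.1195]
0.81 [285.6, 187.6]
0.65 [333.9, 83.9]
0.59 [384.9, 244.3]
```

View pics/w3.png

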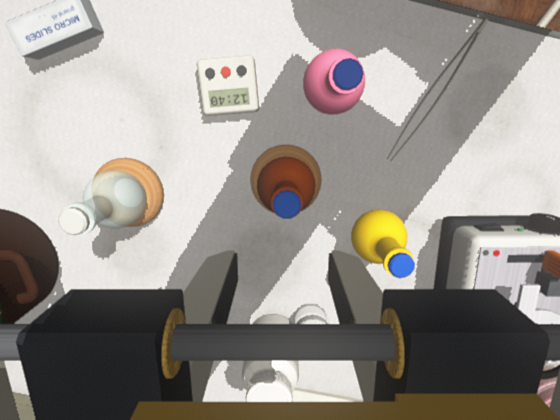

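The amber flask's stopper is at (287,204), clear of its neighbours, and the jaws' line misses pink, yellow and clear. I'm going down to the neck.

Call:
{"op": "carry_out", "data": {
  "rows": [
    [0,0.001,0.005,0,0,0],
    [0,0.002,0.02,0,0,0],
    [0,0.004,0.045,0,0,0],
    [0,0.004,0.07,0,0,0],
    [0,0.004,0.09,0,0,0],
    [0,0.004,0.11,0,0,0],
    [0,0.004,0.128,0,0,0],
    [0,0.004,0.143,0,0,0],
    [0,0.004,0.155,0,0,0],
    [0,0.004,0.163,0,0,0],
    [0,0.004,0.168,0,0,0],
    [0,0.004,0.168,0,0,0]
  ]
}}

```text
t: 10.82
tool_pos: [0.4827, -0.1217, 0.0806]
orientation: [0.347, -3.122, -0.0]
force: [-0.2, 0.3, -0.6]
opening: 0.0476
gripper_force: 0.0
```

Call:
{"op": "carry_out", "data": {
  "rows": [
    [0,0,0,0,0,0],
    [0,0,0,0,0,0],
    [0,0,0,0,0,0],
    [0,0,0,0,0,0],
    [0,0,0,0,0,0]
  ],
  "jaw": 255,
  "force": 40
}}

```text
t: 11.45
tool_pos: [0.483, -0.1217, 0.081]
orientation: [-0.347, 3.122, -0.001]
force: [0.5, -0.3, 2.5]
opening: 0.0287
gripper_force: 40.0
```

Call:
{"op": "carry_out", "data": {
  "rows": [
    [0,0,0,0,0,0],
    [0,0,0,0,0,0]
  ]
}}

```text
t: 11.7
tool_pos: [0.483, -0.1218, 0.081]
orientation: [-0.347, 3.122, -0.001]
force: [0.3, -1.4, 4.5]
opening: 0.0288
gripper_force: 40.0
```

```bash
python3 - <<'E'
from h import *
st=robot.read_state(); print(st['opening'],st['gripper_force'],st['tool_pos'],robot.grip_depth)
a=save('wrist','w4.png')[120:300,200:360]; b=save('side','s4.png')[180:280,220:340]
cv2.imwrite('pics/c4.png',np.hstack([cv2.resize(i,(400,450),interpolation=2)for i in(a,b)])[:,:,::-1])
E
```

```text
0.028775402541750827 40.0008898973465 [ 0.48299378 -0.12175979  0.08099976] 0.0188
```

View pics/c4.png

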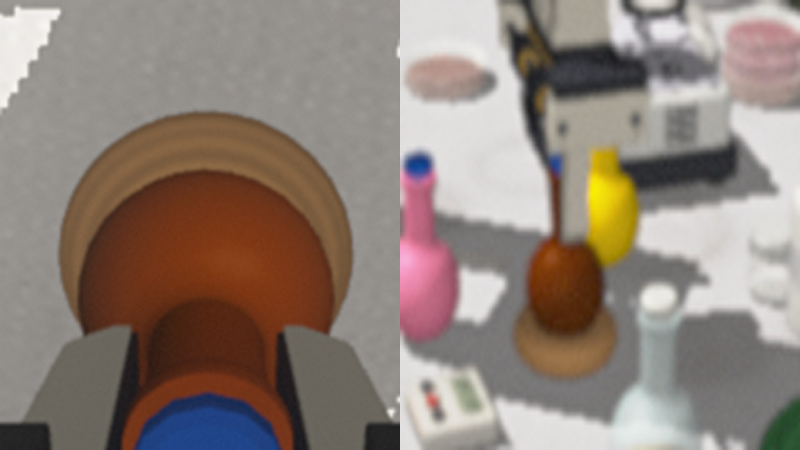

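```bash
python3 - <<'E'
from h import *
st=robot.read_state(); R=Ro.from_rotvec(st['orientation']).as_matrix()
im=cv2.imread('pics/w4.png'); hsv=cv2.cvtColor(im,40)
k,_,s,ce=cv2.connectedComponentsWithStats(cv2.inRange(hsv,(105,130,60),(125,255,255)))
for i in range(1,k):
    if s[i][4]>100: print(s[i],ce[i].round(1),atz('wrist',ce[i],.1285,st).round(4))
for z in(.081,.0998,.1285): print('tcp axis wrist',z,proj('wrist',[.483,-.1218,z],st).round(1),'side',proj('side',[.483,-.1218,z]).round(1))
# tool-frame points of finger tip edges
for dx in(-.0075,.0075):
  for dy in(-.0144,.0144): print('tip',dx,dy,proj('wrist',R@[dx,dy,0]+st['tool_pos'],st).round(1))
for x in(.47,.476,.482): print(x,'bulb',proj('side',[x,-.122,.0445]).round(1),'neck',proj('side',[x,-.122,.085]).round(1))
s4=cv2.imread('pics/s4.png'); h=cv2.cvtColor(s4,40)
br=cv2.inRange(h,(2,130,40),(14,255,200)); br[:,:240]=0;br[:,300:]=0
for r in(222,226,230,234,240,244,248): x=np.nonzero(br[r])[0]; print(r,x.min() if len(x) else 0,x.max() if len(x) else 0)
cv2.imwrite('pics/c5.png',np.hstack([cv2.resize(s4[195:270,235:310],(400,400),interpolation=2),cv2.resize(im[190:340,205:355],(400,400),interpolation=2)]))
E
```

```text
[ 397    0   63   52 2726] [427.8  22.8] [ 0.3729 -0.1002  0.1285]
[ 253  278   61   46 2333] [282.6 303. ] [ 0.4771 -0.1223  0.1285]
[ 492  384   42   36 1020] [513.5 401.9] [ 0.5016 -0.0167  0.1285]
tcp axis wrist 0.081 [281.1 264.5] side [269.8 230.1]
tcp axis wrist 0.0998 [280.9 281.5] side [269.8 223.5]
tcp axis wrist 0.1285 [280.6 316.3] side [269.9 213.3]
tip -0.0075 -0.0144 [253.9 277.6]
tip -0.0075 0.0144 [308.5 277.6]
tip 0.0075 -0.0144 [253.2 251.2]
tip 0.0075 0.0144 [309.1 251.2]
0.47 bulb [264.8 242.8] neck [264.8 228.8]
0.476 bulb [267.1 242.8] neck [267.1 228.7]
0.482 bulb [269.4 242.7] neck [269.4 228.7]
222 266 267
226 0 0
230 267 267
234 262 274
240 259 279
244 259 279
248 259 279
```

View pics/c5.png

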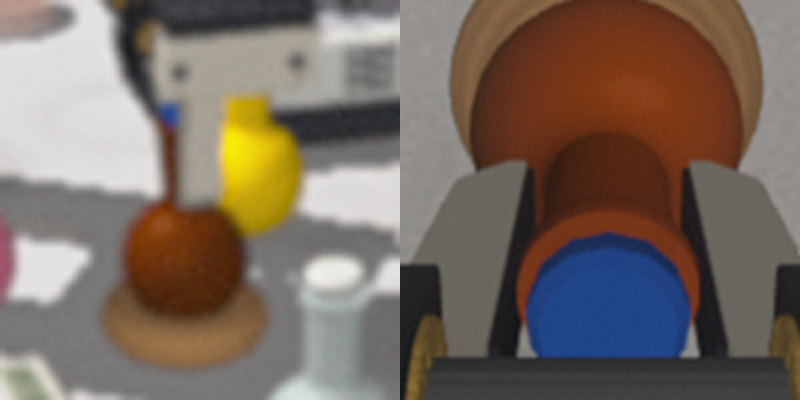

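The jaws opened to 28.7 mm, so the pads' upper ends are on the 30 mm lip. I'll open, go 4 mm lower and 2 mm back, then grip the neck again.

Call:
{"op": "carry_out", "data": {
  "rows": [
    [0,0,0,0,0,0],
    [0,0,0,0,0,0],
    [0,0,0,0,0,0],
    [0.001,0,0.002,0,0,0],
    [0.002,0,0.004,0,0,0],
    [0.002,0,0.005,0,0,0]
  ],
  "jaw": 125,
  "force": 15
}}

```text
t: 12.55
tool_pos: [0.4804, -0.122, 0.0753]
orientation: [0.347, -3.122, -0.0]
force: [0.5, 0.1, 0.7]
opening: 0.0475
gripper_force: 0.0
```

Call:
{"op": "carry_out", "data": {
  "rows": [
    [0,0,0,0,0,0],
    [0,0,0,0,0,0],
    [0,0,0,0,0,0],
    [0,0,0,0,0,0],
    [0,0,0,0,0,0],
    [0,0,0,0,0,0]
  ],
  "jaw": 255
}}

```text
t: 13.3
tool_pos: [0.4808, -0.1221, 0.0757]
orientation: [-0.347, 3.122, -0.0]
force: [-0.3, -0.5, 0.5]
opening: 0.0297
gripper_force: 15.0
```

Call:
{"op": "carry_out", "data": {
  "rows": [
    [0,0,0,0,0,0],
    [0,0,0,0,0,0],
    [0,0,-0.002,0,0,0],
    [0,0,-0.004,0,0,0],
    [0,0,-0.004,0,0,0]
  ],
  "jaw": 150
}}

```text
t: 13.92
tool_pos: [0.4809, -0.1221, 0.08]
orientation: [-0.347, 3.122, -0.0]
force: [-0.0, -0.1, 0.2]
opening: 0.0386
gripper_force: 0.0
```

Call:
{"op": "carry_out", "data": {
  "rows": [
    [0,0,0,0,0,0],
    [0,0,0,0,0,0],
    [0,0,0,0,0,0],
    [0,0,0,0,0,0],
    [0,0,-0.002,0,0,0],
    [0,0,-0.008,0,0,0],
    [0,0,-0.016,0,0,0],
    [0,0,-0.024,0,0,0],
    [0,0,-0.03,0,0,0],
    [0,0,-0.03,0,0,0]
  ],
  "jaw": 255,
  "force": 40
}}

```text
t: 15.18
tool_pos: [0.4812, -0.1222, 0.1105]
orientation: [-0.347, 3.121, -0.001]
force: [-0.2, 0.2, -1.1]
opening: 0.0289
gripper_force: 40.0
```

```bash
python3 - <<'E'
from h import *
st=robot.read_state(); print(st['opening'],st['gripper_force'],st['tool_pos'],st['t'])
a=save('wrist','w6.png')[150:330,200:360]; b=save('side','s6.png')[180:270,230:310]; c=save('scene','sc6.png')[190:280,260:340]
cv2.imwrite('pics/c6.png',np.hstack([cv2.resize(i,(266,300),interpolation=2)for i in(a,b,c)])[:,:,::-1])
E
```

```text
0.02894239600237939 39.99975621700287 [ 0.48123842 -0.12223403  0.11047482] 15.175
```

View pics/c6.png

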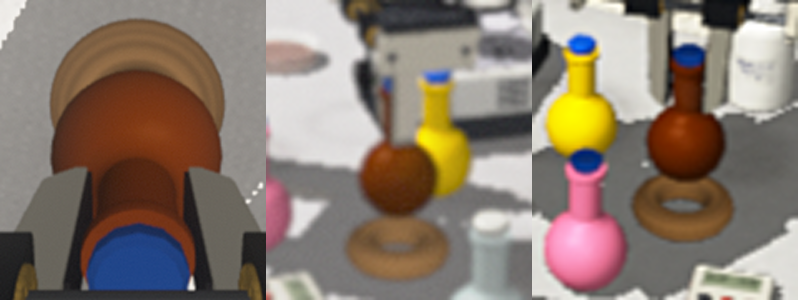

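The flask hangs upright between the pads and the cork ring stayed on the bench. I'm lifting it higher while I refine the ring position.

Call:
{"op": "carry_out", "data": {
  "rows": [
    [0,0,-0.005,0,0,0],
    [0,0,-0.02,0,0,0],
    [0,0,-0.045,0,0,0],
    [0,0,-0.075,0,0,0],
    [0,0,-0.1,0,0,0],
    [0,0,-0.12,0,0,0],
    [0,0,-0.13,0,0,0],
    [0,0,-0.13,0,0,0]
  ]
}}

```text
t: 16.32
tool_pos: [0.481, -0.1222, 0.2402]
orientation: [-0.347, 3.122, -0.001]
force: [0.3, -0.6, -1.9]
opening: 0.0288
gripper_force: 40.0
```

```bash
python3 - <<'E'
from h import *
from scipy.optimize import least_squares
st=robot.read_state(); R=Ro.from_rotvec(st['orientation']).as_matrix(); print(st['tool_pos'],st['orientation'])
# bulb silhouette in wrist view: fit sphere centre (tool frame)
im=cv2.cvtColor(robot.read_camera('wrist'),cv2.COLOR_RGB2BGR); cv2.imwrite('pics/w7.png',im)
h=cv2.cvtColor(im,40); m=cv2.inRange(h,(2,120,30),(14,255,220)); k,l,s,ce=cv2.connectedComponentsWithStats(m)
i=1+np.argmax(s[1:,4]); m=(l==i).astype(np.uint8); print(s[i])
ct=max(cv2.findContours(m,0,1)[0],key=len)[:,0]; ct=ct[ct[:,1]<s[i][1]+.5*s[i][3]][:,:]
ct=ct[ct[:,1]<245]
M=np.array(robot.camera_model('wrist')['mount'])
rs=[ray('wrist',p,dict(tool_pos=np.zeros(3),orientation=np.zeros(3))) for p in ct]
f=lambda c:[np.linalg.norm(np.cross(d,c-o))-.032 for o,d in rs]
r=least_squares(f,[0,0,.036],loss='soft_l1',f_scale=.001); print('bulb centre in tool',r.x.round(4),'rms',np.std(f(r.x)))
# ring from w2
st2=dict(tool_pos=np.array([.491,.1663,.2494]),orientation=np.array([-.347,3.121,0.]))
im=cv2.imread('pics/w2.png'); g=im.max(2)[250:330,220:312]
m=(g<60).astype(np.uint8); k,l,s,ce=cv2.connectedComponentsWithStats(m); 
for j in range(1,k):
    if s[j][4]>80:
        c=max(cv2.findContours((l==j).astype(np.uint8),0,1)[0],key=len)[:,0]+[220,250]; print(s[j],cv2.fitEllipse(c))
        (cx,cy),ax,_=cv2.fitEllipse(c); print(atz('wrist',(cx,cy),.121,st2).round(4))
cv2.imwrite('pics/w2r.png',cv2.resize(im[240:330,215:315],(600,540),interpolation=2))
E
```

```text
[ 0.48099533 -0.12215912  0.24021297] [-3.46672246e-01  3.12154161e+00 -7.35150108e-04]
[ 232  188  101  128 7185]
bulb centre in tool [-0.0046  0.0003  0.0467] rms 0.0008950839470057155
[   0    4   76   71 1286] ((257.18951416015625, 287.2364196777344), (58.88396072387695, 82.17662811279297), 58.41229248046875)
[0.5769 0.1619 0.121 ]
```

```bash
python3 - <<'E'
from h import *
from scipy.optimize import differential_evolution as DE, least_squares
sts={'w1':dict(tool_pos=np.array([.5023,.1385,.2493]),orientation=np.array([.516,3.098,0])),'w2':dict(tool_pos=np.array([.491,.1663,.2494]),orientation=np.array([-.347,3.121,0.]))}
G={n:cv2.imread(f'pics/{n}.png').max(2).astype(np.float32) for n in('w1','w2','scene0','side0')}
a=np.linspace(0,2*np.pi,72,endpoint=False)
def samp(n,c,r):
    cam='wrist' if n in sts else n[:-1]
    P=np.array([proj(cam,c+r*np.array([np.cos(t),np.sin(t),0]),sts.get(n)) for t in a],np.float32)
    return cv2.remap(G[n],P[None,:,0],P[None,:,1],1)[0]
def score(c,ns):
    return sum(np.mean(np.minimum(samp(n,c,.026),120))+np.mean(np.minimum(samp(n,c,.030),120))-np.mean(np.minimum(samp(n,c,.020),120))-np.mean(np.minimum(samp(n,c,.036),120)) for n in ns)
for ns in(('w1','w2'),('w2',),('w1',),('w1','w2','scene0','side0')):
    r=DE(score,[(.56,.59),(.155,.18),(.12,.122) if len(ns)==1 else(.105,.135)],args=(ns,),seed=1,maxiter=25,popsize=10,polish=False); print('ring',ns,r.x.round(4),r.fun.round(1))
# flask now
st=robot.read_state(); out={}
for c in('scene','side'):
    im=save(c,c+'7.png')[:,:,::-1]; h=cv2.cvtColor(np.ascontiguousarray(im),40)
    m=cv2.inRange(h,(2,130,30),(14,255,200)); p=proj(c,st['tool_pos']+[0,0,-.04]); q=np.zeros_like(m); x,y=p.astype(int); q[y-40:y+40,x-30:x+30]=1; m=m*q
    b=cv2.inRange(h,(105,130,60),(125,255,255))*q
    m=cv2.morphologyEx(m,cv2.MORPH_OPEN,np.ones((9,9))); ys,xs=np.nonzero(m); ys2,xs2=np.nonzero(b)
    print(c,p.round(1),'bulb',xs.min(),xs.max(),ys.min(),ys.max(),xs.mean(),'blue',(xs2.mean(),ys2.mean(),ys2.min(),ys2.max(),len(xs2)) if len(xs2) else None)
    w=xs.max()-xs.min()+1; out[c]=((xs.min()+xs.max())/2,ys.max()-w/2+.5)
print(out,tri([ray(c,out[c]) for c in out]))
im=cv2.imread('pics/w7.png'); h=cv2.cvtColor(im,40); m=cv2.inRange(h,(2,120,30),(14,255,220)); k,l,s,ce=cv2.connectedComponentsWithStats(m); i=1+np.argmax(s[1:,4])
m=(l==i); print([(r,np.nonzero(m[r])[0][[0,-1]]) for r in range(190,300,10)])
E
```

```text
Traceback (most recent call last):
  File "h.py", line 19, in proj
    m=robot.camera_model(cam)
ValueError: time passes only in moves, steps and waits

The above exception was the direct cause of the following exception:

Traceback (most recent call last):
RuntimeError: The map-like callable must be of the form f(func, iterable), returning a sequence of numbers the same length as 'iterable'
```

Too many camera_model calls, so I'll cache the model.

```bash
sed -i 's/robot.camera_model(cam)/CM(cam)/; 2a import functools\nCM=functools.lru_cache(None)(lambda c: robot.camera_model(c))' h.py
cat > ring.py <<'E'
from h import *
from scipy.optimize import differential_evolution as DE
sts={'w1':dict(tool_pos=np.array([.5023,.1385,.2493]),orientation=np.array([.516,3.098,0])),'w2':dict(tool_pos=np.array([.491,.1663,.2494]),orientation=np.array([-.347,3.121,0.]))}
G={n:cv2.imread(f'pics/{n}.png').max(2).astype(np.float32) for n in('w1','w2','scene0','side0')}
a=np.linspace(0,2*np.pi,72,endpoint=False)
def samp(n,c,r):
    cam='wrist' if n in sts else n[:-1]
    P=np.array([proj(cam,c+r*np.array([np.cos(t),np.sin(t),0]),sts.get(n)) for t in a],np.float32)
    return cv2.remap(G[n],P[None,:,0],P[None,:,1],1)[0]
def score(c,ns):
    return sum(np.mean(np.minimum(samp(n,c,.026),120))+np.mean(np.minimum(samp(n,c,.030),120))-np.mean(np.minimum(samp(n,c,.020),120))-np.mean(np.minimum(samp(n,c,.036),120)) for n in ns)
for ns in(('w1','w2'),('w2',),('w1',),('w1','w2','scene0','side0')):
    r=DE(score,[(.56,.59),(.155,.18),(.12,.122) if len(ns)==1 else(.105,.135)],args=(ns,),seed=1,maxiter=20,popsize=8,polish=False); print('ring',ns,r.x.round(4),round(float(r.fun),1))
E
cat > flask.py <<'E'
from h import *
st=robot.read_state(); out={}; print(st['tool_pos'],st['t'])
for c in('scene','side'):
    im=save(c,c+'7.png')[:,:,::-1]; h=cv2.cvtColor(np.ascontiguousarray(im),40)
    m=cv2.inRange(h,(2,130,30),(14,255,200)); p=proj(c,st['tool_pos']+[0,0,-.04]); q=np.zeros_like(m); x,y=p.astype(int); q[y-40:y+40,x-30:x+30]=1; m=m*q
    b=cv2.inRange(h,(105,130,60),(125,255,255))*q
    m=cv2.morphologyEx(m,cv2.MORPH_OPEN,np.ones((9,9))); ys,xs=np.nonzero(m); ys2,xs2=np.nonzero(b)
    print(c,p.round(1),'bulb',xs.min(),xs.max(),ys.min(),ys.max(),xs.mean(),'blue',(xs2.mean(),ys2.mean(),ys2.min(),ys2.max(),len(xs2)) if len(xs2) else None)
    w=xs.max()-xs.min()+1; out[c]=((xs.min()+xs.max())/2,ys.max()-w/2+.5)
print(out,tri([ray(c,out[c]) for c in out]))
E
python3 flask.py; python3 ring.py; python3 - <<'E'
import cv2,numpy as np
im=cv2.imread('pics/w7.png'); h=cv2.cvtColor(im,40); m=cv2.inRange(h,(2,120,30),(14,255,220)); k,l,s,ce=cv2.connectedComponentsWithStats(m); i=1+np.argmax(s[1:,4])
m=(l==i); print([(r,np.nonzero(m[r])[0][[0,-1]].tolist()) for r in range(190,310,10)])
E
```

```text
[ 0.48055117 -0.12198803  0.23919836] 16.375
scene [307.7 190.2] bulb 297 319 163 199 307.9460966542751 blue (np.float64(297.30927835051546), np.float64(166.29896907216494), np.int64(156), np.int64(204), 97)
side [269.  187.3] bulb 260 279 176 195 269.32865168539325 blue (np.float64(278.95454545454544), np.float64(195.5), np.int64(154), np.int64(203), 22)
{'scene': (np.float64(308.0), np.float64(188.0)), 'side': (np.float64(269.5), np.float64(185.5))} (array([ 0.4818216 , -0.12201515,  0.2044338 ]), [np.float64(0.0004604571749249012), np.float64(0.00046045717492492307)])
ring ('w1', 'w2') [0.5764 0.1669 0.1189] -198.6
ring ('w2',) [0.5749 0.1668 0.1207] -116.5
ring ('w1',) [0.5758 0.1667 0.1211] -83.8
ring ('w1', 'w2', 'scene0', 'side0') [0.5753 0.1667 0.1206] -324.6
[(190, [264, 298]), (200, [254, 310]), (210, [245, 320]), (220, [238, 326]), (230, [234, 330]), (240, [232, 331]), (250, [232, 331]), (260, [255, 310]), (270, [256, 310]), (280, [256, 309]), (290, [251, 314]), (300, [248, 317])]
```

The ring is at (0.5755, 0.1667, 0.120) and the bulb hangs centred under the TCP, with its origin 67 mm below it. I'm carrying it over the ring.

Call:
{"op": "carry_out", "data": {
  "rows": [
    [-0.004,0.007,0,0,0,0],
    [-0.016,0.027,0,0,0,0],
    [-0.034,0.057,0,0,0,0],
    [-0.055,0.093,0,0,0,0],
    [-0.077,0.13,0,0,0,0],
    [-0.1,0.168,0,0,0,0],
    [-0.12,0.203,0,0,0,0],
    [-0.138,0.232,0,0,0,0],
    [-0.149,0.252,0,0,0,0],
    [-0.154,0.26,0,0,0,0],
    [-0.155,0.261,0,0,0,0],
    [-0.155,0.261,0,0,0,0]
  ]
}}

```text
t: 17.98
tool_pos: [0.5746, 0.1657, 0.2396]
orientation: [0.345, -3.122, 0.001]
force: [-0.5, -0.6, -1.2]
opening: 0.0288
gripper_force: 40.0
```

```bash
python3 flask.py
```

```text
[0.57464989 0.16567581 0.23963993] 17.975
scene [236.5 156.2] bulb 227 245 146 163 236.1809210526316 blue (np.float64(234.61764705882354), np.float64(129.11764705882354), np.int64(127), np.int64(131), 34)
side [296.1 155.3] bulb 288 303 146 161 295.7257383966245 blue (np.float64(294.0), np.float64(127.5), np.int64(127), np.int64(128), 2)
{'scene': (np.float64(236.0), np.float64(154.0)), 'side': (np.float64(295.5), np.float64(153.5))} (array([0.57293894, 0.16577131, 0.20633882]), [np.float64(0.0008943180246931183), np.float64(0.0008943180246931927)])
```

Call:
{"op": "carry_out", "data": {
  "rows": [
    [-0.001,0,0.005,0,0,0],
    [-0.002,0.001,0.015,0,0,0],
    [-0.002,0.001,0.027,0,0,0],
    [-0.002,0.001,0.037,0,0,0],
    [-0.002,0.001,0.044,0,0,0],
    [-0.002,0.001,0.049,0,0,0],
    [-0.002,0.001,0.053,0,0,0],
    [-0.002,0.001,0.056,0,0,0],
    [-0.002,0.001,0.058,0,0,0],
    [-0.002,0.001,0.058,0,0,0]
  ]
}}

```text
t: 19.32
tool_pos: [0.5764, 0.168, 0.1816]
orientation: [-0.347, 3.122, -0.0]
force: [0.0, -0.2, -1.2]
opening: 0.0281
gripper_force: 40.0
```

Call:
{"op": "carry_out", "data": {
  "rows": [
    [0,0,0.001,0,0,0],
    [0,0,0.002,0,0,0],
    [0,0,0.003,0,0,0],
    [0,0,0.004,0,0,0],
    [0,0,0.004,0,0,0],
    [0,0,0.004,0,0,0]
  ]
}}

```text
t: 20.08
tool_pos: [0.5765, 0.168, 0.1779]
orientation: [-0.347, 3.122, 0.0]
force: [-1.1, -0.1, 4.0]
opening: 0.0288
gripper_force: 40.0
```

Contact came where expected (TCP 0.178) with hardly any side force. I'm pressing on gently.

Call:
{"op": "carry_out", "data": {
  "rows": [
    [0,0,0.001,0,0,0],
    [0,0,0.002,0,0,0],
    [0,0,0.003,0,0,0],
    [0,0,0.004,0,0,0],
    [0,0,0.005,0,0,0],
    [0,0,0.006,0,0,0],
    [0,0,0.006,0,0,0]
  ]
}}

```text
t: 20.95
tool_pos: [0.5767, 0.1681, 0.1723]
orientation: [-0.347, 3.121, 0.0]
force: [-1.4, -0.2, 8.8]
opening: 0.0288
gripper_force: 40.0
```

Call:
{"op": "carry_out", "data": {
  "rows": [
    [0,0,0.001,0,0,0],
    [0,0,0.002,0,0,0],
    [0,0,0.003,0,0,0],
    [0,0,0.004,0,0,0],
    [0,0,0.005,0,0,0],
    [0,0,0.006,0,0,0],
    [0,0,0.006,0,0,0]
  ]
}}

```text
t: 21.82
tool_pos: [0.577, 0.1682, 0.167]
orientation: [-0.347, 3.12, 0.0]
force: [-2.0, -1.5, 10.7]
opening: 0.0286
gripper_force: 40.0
```

Call:
{"op": "carry_out", "data": {
  "rows": [
    [0,0,0.001,0,0,0],
    [0,0,0.001,0,0,0],
    [0,0,0.002,0,0,0],
    [0,0,0.002,0,0,0],
    [0,0,0.002,0,0,0]
  ]
}}

```text
t: 22.45
tool_pos: [0.5778, 0.1683, 0.1666]
orientation: [-0.346, 3.118, 0.001]
force: [-4.5, -0.4, 16.6]
opening: 0.0284
gripper_force: 40.0
```

Call:
{"op": "carry_out", "data": {
  "rows": [
    [0,0,0.001,0,0,0],
    [0,0,0.001,0,0,0],
    [0,0,0.001,0,0,0],
    [0,0,0.001,0,0,0]
  ]
}}

```text
t: 22.95
tool_pos: [0.5782, 0.1684, 0.1665]
orientation: [-0.346, 3.117, 0.001]
force: [-6.3, -1.1, 21.5]
opening: 0.0289
gripper_force: 40.0
```

The tool has stopped at 0.1665 and the force now rises steeply to 21.5 N, above the 13 N spring load, so the head is on its bottom stop. I'll ease 1.5 mm of side load and check the flask.

Call:
{"op": "carry_out", "data": {
  "rows": [
    [0.0005,0,0,0,0,0],
    [0.001,0,0,0,0,0],
    [0.0015,0,0,0,0,0],
    [0.0015,0,0,0,0,0],
    [0.0015,0,0,0,0,0],
    [0.0015,0,0,0,0,0]
  ]
}}

```text
t: 23.7
tool_pos: [0.5766, 0.168, 0.1662]
orientation: [-0.346, 3.117, 0.001]
force: [-5.0, -1.0, 20.0]
opening: 0.0288
gripper_force: 40.0
```

```bash
python3 flask.py; python3 - <<'E'
from h import *
for i in range(3):
    robot.read_camera('wrist'); s=robot.read_state(); print(s['t'],s['tool_pos'].round(4) if hasattr(s['tool_pos'],'round') else s['tool_pos'],np.round(s['force'],1),s['opening'])
E
```

```text
[0.57660113 0.16804659 0.16617015] 23.7
scene [237.2 178.1] bulb 229 246 168 185 237.4425087108014 blue (np.float64(235.5), np.float64(152.8125), np.int64(151), np.int64(155), 32)
side [296.  177.7] bulb 289 303 169 184 295.99557522123894 blue (np.float64(282.6111111111111), np.float64(196.38888888888889), np.int64(151), np.int64(203), 18)
{'scene': (np.float64(237.5), np.float64(176.5)), 'side': (np.float64(296.0), np.float64(177.0))} (array([0.57664783, 0.16661681, 0.13046535]), [np.float64(0.0013354815776308172), np.float64(0.0013354815776306923)])
23.85 [0.5766 0.168  0.1662] [-5.  -1.7 20.3] 0.028581190061582294
23.9 [0.5766 0.1681 0.1662] [-5.5 -1.5 19.7] 0.028596065977441007
23.95 [0.5766 0.1681 0.1662] [-4.4 -0.6 19.7] 0.028460615044129924
```

The bulb is at z 0.1305, against 0.129 expected when fully pressed. The flask is upright and holding steady at 20 N, so I'm handing the job in.

```bash
python3 -c "
from plant import robot
print(robot.close_job())"
```

```text
the job is handed in; nothing more can be done
None
```

Job handed in, result not reported: the lock is slid to its green-dot stop, and the amber flask sits upright in the ring, still gripped (pads partly on the lip) and pressed to the head's bottom stop at about 20 N, with nothing else on the bench touched.

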